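# Push the bur rack through the gated chute

## Robot

A 7-joint arm with a two-finger parallel gripper is mounted at the origin on a cart in front of the work surface, level with it; the furniture and walls round the work are solid. World frame = base frame: x ahead of the robot, y to its left, z up, the work surface at z = 0. Lengths are in m, angles in rad, forces in N, time in s.
With the tool pointing down it reaches from about 0.35 to 0.9 m from the base axis. Payload 8.1 kg.
Tool frame: the origin (TCP) lies midway between the tips of the shut fingers; the grasp point (between the pads) lies 19 mm behind it; z points along the fingers, y is the line along which they close (so a half turn about z gives the same grasp; the last joint's range is limited). The gripper opens to 92 mm and grips with 3 to 60 N. Pads are 19 mm wide; open, the fingers measure 130 mm over their backs; the gripper's body (75 mm by 190 mm) begins 47 mm behind the grasp point.
Start: joints at [1.045, 0.434, 0.025, 1.573, -0.012, 1.134, -0.075], TCP at [0.256, -0.57, 0.227] pointing down, gripper open.
Joint ranges: [-2.62, 2.62], [-0.44, 2.09], [-1.27, 1.32], [0.08, 2.57], [-1.32, 4.46], [0.12, 2], [-2.74, 2.74]. Speed limits (rad/s): [2.22, 2.22, 3.01, 3.01, 3.14, 3.14, 3.14].

## Interface

Orientations are given as a rotation vector (axis times angle).
In Python, from cell import observe, get_image, camera_model, sign_off, recognise, silhouettes gives the robot as it stands.
- The arm moves only by the tool apply_moves, never from a script. Its argument "motion" is a list of rows, each an object of numbers: "x", "y", "z": the shift along the world's x, y, z in cm; "yaw": the turn about the world's z in degrees; "hand": the opening, from -1 (shut) to 1 (fully open), so that 0 is half open. In form: [{"x": .., "y": .., "z": .., "yaw": .., "hand": ..}, ...]. A call has 1 to 10 rows; each row is the pose to reach, as a shift and turn from the pose commanded when the call began; what a row does not reach only later rows make up. A row lasts 1/8 s, in which the tool goes at most 62.5 mm and 10.7 degrees, less where a joint would pass 70% of its speed; a pose out of reach is approached as far as the arm can. A call with a gripper value outside its range is refused whole. The fingers move at their own pace and stop on an object; "newtons" is the grip in N (left out, the last holds). Time passes only in rows, so rows that repeat a pose let the fingers close. It gives the time, the measured TCP pose, the force, the opening and the grip force at its end, in the units of the state.
- observe(): the state, without advancing time (a new reading comes with each control period).
- get_image(name): name is "scene" or "top" or "wrist"; returns the picture (400x640x3 uint8, blue, green, red); there is no depth.
- camera_model(name): a dict with "camera_matrix" (3x3 intrinsics, pixels), "k1" (the pictures are not rectified: a ray, as slopes to the right and down, at radius r is drawn at 1 + k1 r^2 times it, then the intrinsics apply), "T" (4x4, takes a point from camera to world coordinates). Camera axes: x right, y up, looking along -z (the intrinsics and any distortion apply to the point x, -y, -z); pixel columns grow to the right and rows downward; lengths in m; the calibration is good to about 2 mm. A picture is of the moment at which its call begins: read the wrist's pose just before it. camera_model takes no time and is no camera call; for the wrist camera it gives the pose at the moment of the call.
- sign_off(): hands the job in; it is judged then, once.
Trained networks look in the newest picture that a camera, given by its name, has taken for a name from the list of things; names that differ only in an ending like _2 or _b are one class to them, and where a whole thing is asked for, a point or a joint stands for the part that bears it (a point fixed in the world has none). Each returns a list of dicts, best first, with "p" (0 to 1); they miss things now and then, are a little off and sometimes report something else, mostly with a low value. They report only what shows in the picture. A call takes as long as a camera call. They do not tell look-alikes from the thing itself.
- recognise(query, camera): "rect" ([left, top, right, bottom] in pixels, round what is visible of it).
- silhouettes(query, camera): "mask" (400x640 bool, what is visible of it) and "rect" ([left, top, right, bottom] in pixels, round what is visible of it).
The state is a dict: "clock": time; "joints": joint angles; "dq": joint speeds; "joint_efforts": joint torques, N m; "position": TCP position; "ee_rot": TCP orientation; "force": force on the tool from outside, world axes, zero at the start; "ft_torque": the same for the moment, N m; "width": opening from 0.0 (shut) to 1.0 (fully open); "gripper_force": force on a finger pad.
Only numpy, scipy, OpenCV 4.12 (cv2) and the standard library are available. Lean on these libraries where they do the work, as an engineer would, in place of code of your own. Each camera call takes 0.05 s, during which the arm holds its last target. There are 200 camera calls.

## Task

Press the long paddle of the chute's spring gate down with one fingertip and hold the gate open with it while another finger pushes the wooden bur rack along the chute, past the gate, until it is fully home against the end stop; then let go, so that the gate falls shut behind the rack. The rack is only pushed, never lifted or tipped; rack and gate must not knock or press on each other; leave the tin, the green bar and the loupe alone.

Things in the scene. Friction and masses are not known exactly. Their poses are not given: they have to be found in the camera images.
- chute: Fixed wooden chute. Origin on the bench under the gate leaf, on the channel's centre line. x: travel of the rack (entry at -x, end stop at +x); y: towards the gate's hinge and paddle; z up. Plywood base x -175 to +100, y -55 to +100 mm; channel floor 6 mm up; channel y -35 to +35; walls 8 mm thick, top at z 20 mm on the paddle side, 32 mm on the other.
- chute_stop (a point): Point on the chute's floor at the middle of the end stop's face: chute x +75, y 0, z 6 mm. The stop's top is at z 36 mm. A rack fully home has its front on this face and its origin 30 mm before it (chute x +45).
- gate (a joint): Gate angle, rad: 0 shut (at rest), grows as the paddle is pressed down, stop at 1.2. A see-saw on a rod along chute x at y +52, z 34 mm; brackets at x -158 and +53, y 45 to 58, up to z 41. Paddle outside the channel, leaf inside. A spring shuts it: 3 to 4 N down on the paddle's outer part holds 1.0; let go, it swings shut. A rack pushed on the leaf cannot open it. From 0.9 on it clears the rack.
- gate_paddle (a point): On the paddle, mid-length, 10 mm from its outer edge; moves with the gate. A 34 mm wide, 4 mm thick aluminium strip along chute x from -150 to +45 mm: a fingertip can slide along it. Shut, it slopes up from y +64, z 34 to y +82, z 62 (this point: x -52, y +77, z 54). At joint 1.0 it is level, top at z 26, y +58 to +95 (this point: y +82, z 24).
- gate_leaf (a point): Lower end of the gate leaf: chute x 0, y +22, z 16 mm when shut, z about 49 at joint 1.0. Shut, the leaf (x -5 to +5) blocks y +15 to +35, z 16 to 39 mm. Open, it stands up between y +14 and +50, top up to z 74 mm, between the two fingers: the finger that passes it in the channel must stay at y below +11.
- rack: Loose wooden bur rack, 0.14 to 0.28 kg: block 60 (x) by 66 (y) by 24 mm high with small steel burs up to 37 mm. At its rear an upright push plate, x -30 to -22, y -30 to +12, rises to 44 mm over the underside; its rear face is flush with the block's. Origin: centre of the underside; axes as the chute's. It starts on the channel floor before the gate, front 20 to 48 mm from the chute's origin.
- solder_tin: Bystander: loose round tin, green lid, 65 mm across, 21 mm high; origin at its underside.
- polish_bar: Bystander: loose green bar, 37 x 92 x 33 mm; origin at its underside.
- loupe: Bystander: loose folding loupe, 22 x 36 x 14 mm; origin at its underside.
Mind the look-alikes: they are no part of the job. Of the things like the rack, leave any that is turquoise; of the rest the smaller one is meant.

How it is judged:
On the way, in this order (a step that is already met when the one before it is completed fails the run):
1. a finger holds the gate open while the rack still stands before it (value of joint gate above 0.8 rad and contact force between the fingers and gate above 0.3 N and x of rack in the frame of chute below -0.033 m), for 0.1 s.
2. the rack is in the gateway while a finger holds the gate open (value of joint gate above 0.8 rad and contact force between the fingers and gate above 0.3 N and x of rack in the frame of chute between -0.015 and 0.03 m), for 0.05 s.
At the end, for the whole second after the job is handed in: The rack stands flat and still on the chute's floor beyond the gate, within 6 mm of the end stop, and the gate is shut (joint below 0.06 rad) (x of rack in the frame of chute between 0.039 and 0.048 m and y of rack in the frame of chute between -0.01 and 0.01 m and z of rack in the frame of chute below 0.01 m and angle between rack's own z axis and vertical below 0.08 rad and angle between the x axis of rack and the x axis of chute, either way round below 0.15 rad and value of joint gate below 0.06 rad and linear speed of rack below 0.01 m/s); the robot touches nothing.
It fails at once if the rack is lifted (10 mm) or tipped (0.25 rad) (z of rack in the frame of chute above 0.016 m or angle between rack's own z axis and vertical above 0.25 rad).
It fails at once if rack and gate press on each other with more than 3 N (contact force between gate and rack above 3 N).
It fails at once if a bystander is moved by more than 15 mm (distance of any of solder_tin, polish_bar, loupe from where it was at the start of the episode above 0.015 m).
It also fails if it takes over 38 s, if anything falls off the work surface, if the arm or the gripper's body presses on something with over 40 N, if the wrist force passes 120 N, or if a joint passes its speed limit or range.

## Working session

There is one attempt and no reset: what is moved stays moved. The work goes in short steps, Python scripts to look and compute and a tool call to move; the robot and the scene stay as the last step left them, time stands still between calls to the robot, and variables do not carry over. Pictures are saved under pics/ and viewed, at most 10 in all, crops included, and the job is handed in when it is done.

Besides the shell and the picture viewer there is one more tool, called by a JSON object that holds its "method" and its "body", one argument or row to a line. apply_moves: Moves the arm, as the interface text tells. Its arguments: {"type":"object","properties":{"motion":{"type":"array","items":{"type":"object","properties":{"x":{"type":"number"},"y":{"type":"number"},"z":{"type":"number"},"yaw":{"type":"number"},"hand":{"type":"number"}}}},"newtons":{"type":"number"}},"required":["motion"]}

```bash
mkdir -p pics; python3 - <<'E'
from cell import *
import cv2,numpy as np
s=observe();print(s['clock'],s['position'],s['ee_rot'],s['width'])
for c in ['scene','top']:
    im=get_image(c);cv2.imwrite(f'pics/{c}0.png',im)
    m=camera_model(c);print(c,np.round(m['camera_matrix'],1).tolist(),m['k1'],np.round(m['T'],3).tolist())
    for q in ['rack','chute','gate_paddle','gate_leaf']:
        print(q,[(np.round(d['rect']).tolist(),round(d['p'],2)) for d in recognise(q,c)])
E
```

```text
0.0 [ 0.25617573 -0.56952405  0.225921  ] [-3.07017440e+00 -6.58770554e-01  8.03447555e-04] 0.998902988218972
scene [[493.7, 0.0, 321.4], [0.0, 493.7, 194.0], [0.0, 0.0, 1.0]] -0.05083897748111637 [[0.477, 0.601, -0.641, 0.029], [-0.878, 0.308, -0.365, -0.404], [-0.022, 0.737, 0.675, 0.658], [0.0, 0.0, 0.0, 1.0]]
rack [([372.0, 225.0, 418.0, 266.0], 0.82), ([191.0, 232.0, 244.0, 291.0], 0.72), ([304.0, 121.0, 358.0, 173.0], 0.61)]
chute [([285.0, 195.0, 466.0, 326.0], 0.62)]
gate_paddle [([313.0, 227.0, 425.0, 288.0], 0.73)]
gate_leaf [([309.0, 225.0, 427.0, 290.0], 0.71), ([283.0, 192.0, 466.0, 322.0], 0.33)]
top [[429.9, 0.0, 323.6], [0.0, 429.9, 198.9], [0.0, 0.0, 1.0]] -0.09701943377786368 [[0.023, 0.993, -0.119, 0.471], [-1.0, 0.021, -0.02, -0.093], [-0.018, 0.12, 0.993, 0.89], [0.0, 0.0, 0.0, 1.0]]
rack [([255.0, 263.0, 298.0, 302.0], 0.86), ([272.0, 87.0, 321.0, 141.0], 0.78), ([382.0, 183.0, 418.0, 219.0], 0.69)]
chute [([314.0, 164.0, 457.0, 258.0], 0.97)]
gate_paddle [([342.0, 200.0, 441.0, 249.0], 0.97), ([276.0, 165.0, 306.0, 200.0], 0.58), ([382.0, 181.0, 417.0, 218.0], 0.35)]
gate_leaf [([339.0, 201.0, 445.0, 246.0], 0.57)]
```

```bash
python3 - <<'E'
import cv2
a=cv2.imread('pics/top0.png')[140:280,250:480];cv2.imwrite('pics/topc.png',cv2.resize(a,None,fx=3.4,fy=3.4,interpolation=cv2.INTER_CUBIC))
a=cv2.imread('pics/scene0.png')[180:340,270:480];cv2.imwrite('pics/scenec.png',cv2.resize(a,None,fx=3.7,fy=3.7,interpolation=cv2.INTER_CUBIC))
E
```

```text
(no output)
```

View pics/top0.png

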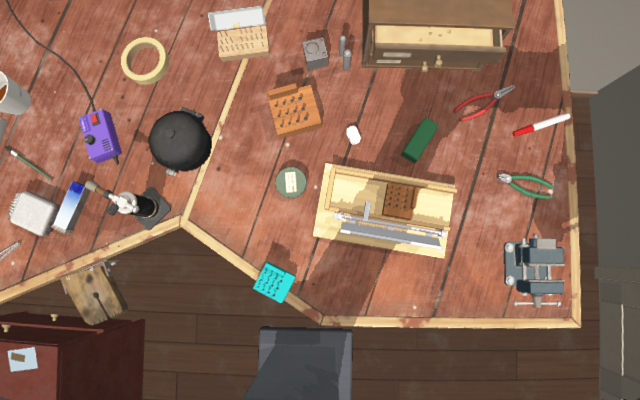

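View pics/topc.png

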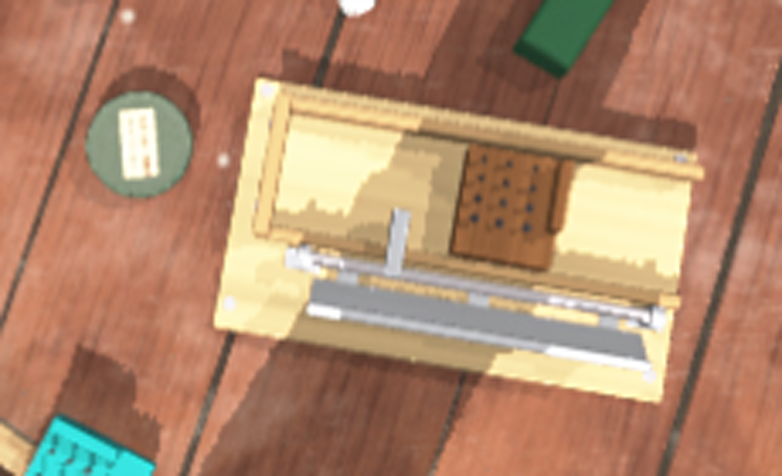

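View pics/scenec.png

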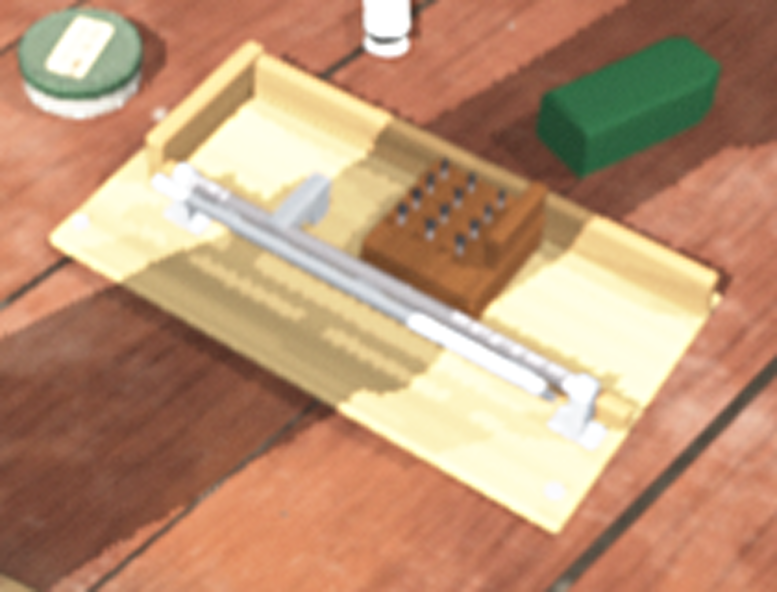

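The scene shows the chute with travel towards world +y (image left in top) and the paddle facing the robot. The brown rack stands before the gate at top px (399,200), the leaf is at (367,210), and the tin (291,181) and green bar (419,139) are clear of the chute.

```bash
cat > h.py <<'E'
import numpy as np, cv2
from cell import camera_model
from scipy.optimize import least_squares
T={c:camera_model(c) for c in('top','scene')}
def proj(c,P):
    m=T[c];q=(np.linalg.inv(m['T'])@np.append(P,1))[:3];u=np.array([q[0],-q[1]])/-q[2]
    u=u*(1+m['k1']*u@u);K=m['camera_matrix'];return np.array([K[0,0]*u[0]+K[0,2],K[1,1]*u[1]+K[1,2]])
def W(p,P):
    c,s=np.cos(p[2]),np.sin(p[2]);P=np.array(P)/1000
    return np.array([p[0]+c*P[0]-s*P[1],p[1]+s*P[0]+c*P[1],P[2]])
def tp(x,y):return np.array([x/3.4+250,y/3.4+140])-.35
def sc(x,y):return np.array([x/3.7+270,y/3.7+180])-.35
E
python3 - <<'E'
from h import *
C=[('top',(100,-55,6),tp(258,80)),('top',(100,100,6),tp(216,327)),('top',(-175,100,6),tp(661,402)),('top',(-175,-43,32),tp(703,172)),
('scene',(100,100,6),sc(50,240)),('scene',(-175,100,6),sc(560,533)),('scene',(-175,-43,32),sc(718,272))]
f=lambda p:np.concatenate([proj(c,W(p,P))-u for c,P,u in C])
r=least_squares(f,[.4,-.2,1.4],loss='soft_l1');p=r.x;print(p,np.degrees(p[2]));print(f(p).reshape(-1,2).round(1).tolist())
R=[('top',(30,-33,30),tp(467,148)),('top',(30,33,30),tp(450,256)),('top',(-30,-30,50),tp(573,162)),('scene',(30,33,30),sc(362,240)),('scene',(-30,33,30),sc(470,287)),('scene',(-30,-30,50),sc(545,185))]
g=lambda q:np.concatenate([proj(c,W(p,np.array(P)+[q[0],q[1],0]))-u for c,P,u in R])
r=least_squares(g,[-60,0],loss='soft_l1',x_scale=10,diff_step=1e-3);print(r.x);print(g(r.x).reshape(-1,2).round(1).tolist())
for c in('top','scene'):print(c,proj(c,W(p,(0,22,16))),proj(c,W(p,(45,82,62))),proj(c,W(p,(-150,82,62))))
np.save('p.npy',p)
x=r.x[0]-30
for n,P in dict(start=(x-16,38,0),end=(5,38,0)).items():print(n,W(p,P))
a=0.5*0;print('dirs',np.degrees(p[2])+90)
E
```

```text
[ 0.58482152 -0.16636704  1.42553389] 81.67707516772717
[[-1.0, -0.5], [-1.3, -0.0], [0.2, 0.1], [0.7, -2.2], [-0.8, 0.2], [-0.0, 0.3], [0.9, 1.1]]
[-61.99425788   1.0590785 ]
[[-0.3, -1.3], [-0.2, -1.0], [-0.5, -0.6], [-1.2, 1.2], [0.5, 4.6], [0.3, 0.9]]
top [366.40871818 206.10169934] [340.34893694 230.3645882 ] [440.35605945 247.0873231 ]
scene [354.39912139 238.81572086] [312.20153753 230.12395994] [416.34062962 285.92960017]
start [ 0.53158934 -0.26772331  0.        ]
end [ 0.5479455  -0.15591912  0.        ]
dirs 171.67707516772717
```

{"method": "apply_moves", "body": {
  "motion": [
    {"x": 4,"y": 4,"z": 0,"yaw": 10,"hand": 0.61},
    {"x": 8,"y": 8.5,"z": 0,"yaw": 20,"hand": 0.61},
    {"x": 12,"y": 13,"z": 0,"yaw": 30,"hand": 0.61},
    {"x": 16,"y": 17.5,"z": 0,"yaw": 40,"hand": 0.61},
    {"x": 20,"y": 22,"z": -2,"yaw": 50,"hand": 0.61},
    {"x": 24,"y": 26,"z": -5,"yaw": 57.5,"hand": 0.61},
    {"x": 27.5,"y": 29.7,"z": -8,"yaw": 57.5,"hand": 0.61},
    {"x": 27.5,"y": 29.7,"z": -10.5,"yaw": 57.5,"hand": 0.61},
    {"x": 27.5,"y": 29.7,"z": -10.5,"yaw": 57.5,"hand": 0.61},
    {"x": 27.5,"y": 29.7,"z": -10.5,"yaw": 57.5,"hand": 0.61}
  ]
}}

```text
clock: 1.75
position: [0.5314, -0.2741, 0.1227]
ee_rot: [2.377, 2.053, -0.0]
force: [-0.9, -0.0, -0.1]
width: 0.804
gripper_force: 0.0
```

```bash
python3 - <<'E'
from cell import *
from h import *
from scipy.spatial.transform import Rotation as Ro
s=observe();print(s['clock'],s['position'],s['width'],s['force']);R=Ro.from_rotvec(s['ee_rot']).as_matrix();print(R.round(3))
T['wrist']=camera_model('wrist');im=get_image('wrist');p=np.load('p.npy')
for P in [(0,15,16),(-5,35,39),(45,82,62),(-150,82,62),(-92,-30,50),(-92,12,50),(-32,35,30),(75,-35,36),(75,35,36)]:
    u=proj('wrist',W(p,P));print(P,u.round());
    if abs(u).max()<2000: cv2.circle(im,tuple(int(v) for v in u),3,(0,0,255),1)
cv2.imwrite('pics/w1.png',im)
E
```

```text
1.75 [ 0.53140743 -0.27410928  0.12271889] 0.8043218144870323 [-0.90393869 -0.00192662 -0.11616415]
[[ 0.145  0.989  0.001]
 [ 0.989 -0.145 -0.001]
 [-0.001  0.001 -1.   ]]
(0, 15, 16) [352.  38.]
(-5, 35, 39) [323.  42.]
(45, 82, 62) [236. -61.]
(-150, 82, 62) [255. 267.]
(-92, -30, 50) [420. 180.]
(-92, 12, 50) [357. 180.]
(-32, 35, 30) [323.  86.]
(75, -35, 36) [ 443. -100.]
(75, 35, 36) [ 323. -102.]
```

View pics/w1.png

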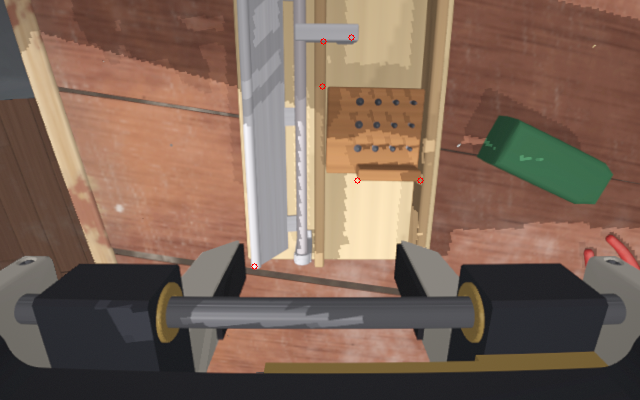

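The overlay fits the wrist picture: the push plate's rear edge at px (358–421,180) coincides with the prediction, and the leaf end at (357,33) is within about 3 mm. Next I press the paddle.

{"method": "apply_moves", "body": {
  "motion": [
    {"z": -3},
    {"z": -5},
    {"z": -6},
    {"z": -7},
    {"z": -8},
    {"z": -9},
    {"z": -9.6},
    {"z": -9.6}
  ]
}}

```text
schema error: expected keys x, y, z, yaw, hand
```

```bash
python3 - <<'E'
from cell import *
import cv2
s=observe();print(s['clock'],s['position'],s['width'],s['force'])
a=get_image('scene')[180:340,270:480];b=get_image('wrist')[0:300,200:480]
a=cv2.resize(a,None,fx=2,fy=2,interpolation=cv2.INTER_CUBIC)
b=cv2.copyMakeBorder(b,0,20,0,0,cv2.BORDER_CONSTANT)
cv2.imwrite('pics/s2.png',cv2.hconcat([a,b]))
E
```

```text
1.8 [ 0.53161739 -0.27425381  0.12307655] 0.8049855976161425 [ 0.06338376 -0.53866008  0.37422714]
```

View pics/s2.png

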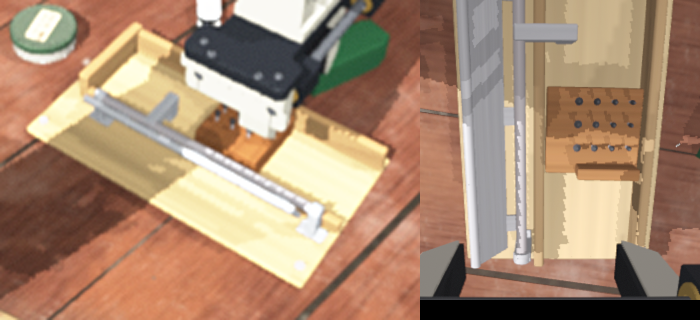

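The move was refused because every row needs all keys; nothing moved. The picture shows the gripper still above the chute and the gate shut.

{"method": "apply_moves", "body": {
  "motion": [
    {"x": 0,"y": 0,"z": -3,"yaw": 0,"hand": 0.61},
    {"x": 0,"y": 0,"z": -5,"yaw": 0,"hand": 0.61},
    {"x": 0,"y": 0,"z": -6,"yaw": 0,"hand": 0.61},
    {"x": 0,"y": 0,"z": -7,"yaw": 0,"hand": 0.61},
    {"x": 0,"y": 0,"z": -8,"yaw": 0,"hand": 0.61},
    {"x": 0,"y": 0,"z": -9,"yaw": 0,"hand": 0.61},
    {"x": 0,"y": 0,"z": -9.6,"yaw": 0,"hand": 0.61},
    {"x": 0,"y": 0,"z": -9.6,"yaw": 0,"hand": 0.61},
    {"x": 0,"y": 0,"z": -9.6,"yaw": 0,"hand": 0.61}
  ]
}}

```text
clock: 3.02
position: [0.5323, -0.2733, 0.0263]
ee_rot: [2.375, 2.054, 0.001]
force: [3.0, -1.0, 4.6]
width: 0.803
gripper_force: 2.4
```

```bash
python3 - <<'E'
from cell import *
import cv2
s=observe();print(s['clock'],s['position'],s['width'],s['force'])
a=get_image('scene')[180:340,270:480];b=get_image('wrist')[0:300,200:480]
a=cv2.resize(a,None,fx=2,fy=2,interpolation=cv2.INTER_CUBIC)
b=cv2.copyMakeBorder(b,0,20,0,0,cv2.BORDER_CONSTANT)
cv2.imwrite('pics/s3.png',cv2.hconcat([a,b]))
E
```

```text
3.025 [ 0.53228782 -0.27325138  0.02631058] 0.8028412344716833 [ 2.99902646 -0.95880867  4.61799741]
```

View pics/s3.png

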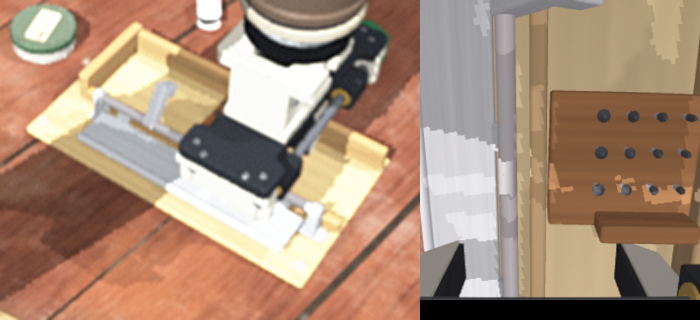

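```bash
python3 - <<'E'
from h import *
p=np.load('p.npy')
p=p.copy()
for th in(0,.6,.8,.9,1.,1.1,1.2):
    c,s=np.cos(th),np.sin(th)
    E=(45,52+30*c+28*s,34-30*s+28*c);L=(0,52-30*c-18*s,34+30*s-18*c);I=(45,52+12*c,34-12*s)
    print(th,np.round(E),[((proj('scene',W(p,q))-[270,180])*2).round() for q in(E,L,I)])
a=cv2.imread('pics/s3.png')[60:200,60:220];cv2.imwrite('pics/s3c.png',cv2.resize(a,None,fx=4,fy=4,interpolation=cv2.INTER_CUBIC))
E
```

```text
0 [45. 82. 62.] [array([ 84., 100.]), array([169., 118.]), array([ 98., 110.])]
0.6 [45. 93. 40.] [array([ 78., 126.]), array([173.,  98.]), array([100., 114.])]
0.8 [45. 93. 32.] [array([ 78., 132.]), array([172.,  94.]), array([101., 115.])]
0.9 [45. 93. 28.] [array([ 78., 135.]), array([171.,  92.]), array([102., 115.])]
1.0 [45. 92. 24.] [array([ 79., 138.]), array([171.,  90.]), array([102., 114.])]
1.1 [45. 91. 20.] [array([ 80., 140.]), array([170.,  89.]), array([103., 114.])]
1.2 [45. 89. 16.] [array([ 81., 142.]), array([168.,  88.]), array([104., 114.])]
```

View pics/s3c.png

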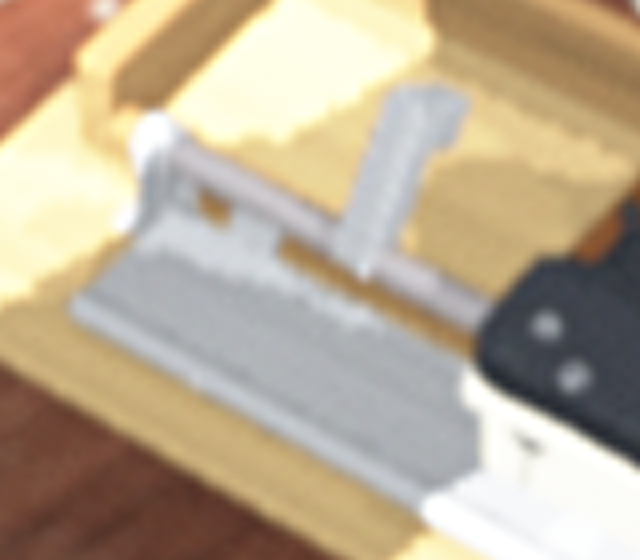

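The paddle's outer corner at crop px (75,302) gives a gate angle of about 0.93, so I press a little deeper and then push.

{"method": "apply_moves", "body": {
  "motion": [
    {"x": 0,"y": 0,"z": -0.4,"yaw": 0,"hand": 0.61},
    {"x": 0,"y": 0,"z": -0.4,"yaw": 0,"hand": 0.61},
    {"x": 0.1,"y": 0.7,"z": -0.4,"yaw": 0,"hand": 0.61},
    {"x": 0.2,"y": 1.4,"z": -0.4,"yaw": 0,"hand": 0.61},
    {"x": 0.3,"y": 2.1,"z": -0.4,"yaw": 0,"hand": 0.61},
    {"x": 0.41,"y": 2.8,"z": -0.4,"yaw": 0,"hand": 0.61},
    {"x": 0.51,"y": 3.5,"z": -0.4,"yaw": 0,"hand": 0.61},
    {"x": 0.51,"y": 3.5,"z": -0.4,"yaw": 0,"hand": 0.61}
  ]
}}

```text
clock: 4.12
position: [0.5366, -0.2362, 0.0216]
ee_rot: [-2.374, -2.056, -0.001]
force: [-1.5, 1.3, 3.5]
width: 0.808
gripper_force: 1.8
```

```bash
python3 - <<'E'
from cell import *
from h import *
s=observe();p=np.load('p.npy');d=s['position'][:2]-p[:2];c,n=np.cos(p[2]),np.sin(p[2]);print(s['clock'],s['position'],'chute',c*d[0]+n*d[1],-n*d[0]+c*d[1],s['force'])
a=get_image('scene')[210:290,290:390];a=cv2.resize(a,None,fx=4,fy=4,interpolation=cv2.INTER_CUBIC)
b=cv2.resize(get_image('wrist')[0:300,200:520],(341,320));cv2.imwrite('pics/s4.png',cv2.hconcat([a,b]))
E
```

```text
4.125 [ 0.5366182  -0.23624429  0.02163666] chute -0.0761188343662323 0.03758075982219606 [-1.50716676  1.3341422   3.45806954]
```

View pics/s4.png

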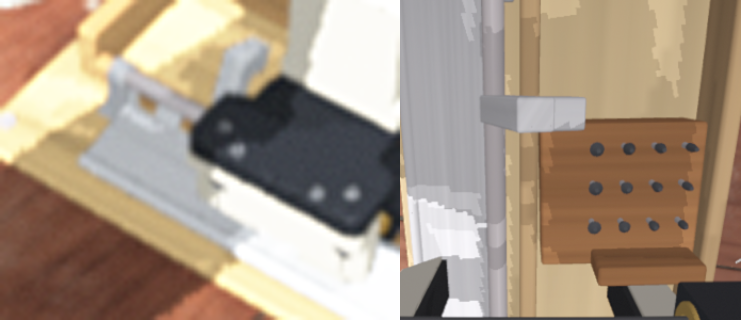

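The gate stands open and the rack's front edge (wrist crop y≈120) is at the leaf. The push finger is on the plate, so I keep pushing.

{"method": "apply_moves", "body": {
  "motion": [
    {"x": 0.1,"y": 0.7,"z": 0,"yaw": 0,"hand": 0.61},
    {"x": 0.2,"y": 1.4,"z": 0,"yaw": 0,"hand": 0.61},
    {"x": 0.3,"y": 2.1,"z": 0,"yaw": 0,"hand": 0.61},
    {"x": 0.41,"y": 2.8,"z": 0,"yaw": 0,"hand": 0.61},
    {"x": 0.51,"y": 3.5,"z": 0,"yaw": 0,"hand": 0.61},
    {"x": 0.61,"y": 4.2,"z": 0,"yaw": 0,"hand": 0.61},
    {"x": 0.72,"y": 4.9,"z": 0,"yaw": 0,"hand": 0.61},
    {"x": 0.82,"y": 5.6,"z": 0,"yaw": 0,"hand": 0.61},
    {"x": 0.92,"y": 6.3,"z": 0,"yaw": 0,"hand": 0.61},
    {"x": 1.01,"y": 6.9,"z": 0,"yaw": 0,"hand": 0.61}
  ]
}}

```text
clock: 5.48
position: [0.5466, -0.1684, 0.0217]
ee_rot: [-2.376, -2.055, -0.0]
force: [-0.2, -3.7, 2.7]
width: 0.806
gripper_force: 2.4
```

{"method": "apply_moves", "body": {
  "motion": [
    {"x": 0.04,"y": 0.3,"z": 0,"yaw": 0,"hand": 0.61},
    {"x": 0.09,"y": 0.6,"z": 0,"yaw": 0,"hand": 0.61},
    {"x": 0.12,"y": 0.8,"z": 0,"yaw": 0,"hand": 0.61},
    {"x": 0.12,"y": 0.8,"z": 0,"yaw": 0,"hand": 0.61}
  ]
}}

```text
clock: 5.98
position: [0.5479, -0.1608, 0.0217]
ee_rot: [-2.376, -2.055, -0.0]
force: [-1.2, -2.1, 4.2]
width: 0.801
gripper_force: 2.1
```

```bash
python3 - <<'E'
from cell import *
from h import *
s=observe();p=np.load('p.npy');d=s['position'][:2]-p[:2];c,n=np.cos(p[2]),np.sin(p[2]);print(s['clock'],s['position'],'chute',c*d[0]+n*d[1],-n*d[0]+c*d[1],s['force'])
b=get_image('wrist')
b=b[0:320,180:560];cv2.imwrite('pics/s5.png',b)
E
```

```text
5.975 [ 0.54787259 -0.16075817  0.02174512] chute 0.00020135978054131465 0.037371674845928265 [-1.24129824 -2.13876592  4.21319676]
```

View pics/s5.png

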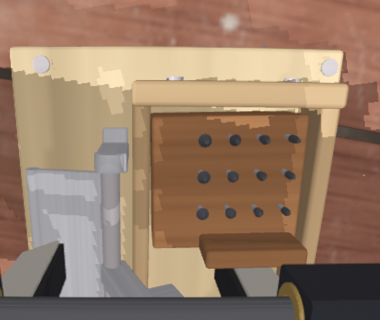

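The rack is past the leaf, and its front (y≈113) is a few mm short of the stop face (y≈105). I creep forward until the force rises.

{"method": "apply_moves", "body": {
  "motion": [
    {"x": 0.03,"y": 0.2,"z": 0,"yaw": 0,"hand": 0.61},
    {"x": 0.06,"y": 0.4,"z": 0,"yaw": 0,"hand": 0.61},
    {"x": 0.06,"y": 0.4,"z": 0,"yaw": 0,"hand": 0.61}
  ]
}}

```text
clock: 6.4
position: [0.5482, -0.1576, 0.0218]
ee_rot: [2.377, 2.054, -0.001]
force: [-1.1, -6.0, 3.5]
width: 0.806
gripper_force: 4.1
```

{"method": "apply_moves", "body": {
  "motion": [
    {"x": 0.03,"y": 0.2,"z": 0,"yaw": 0,"hand": 0.61},
    {"x": 0.03,"y": 0.2,"z": 0,"yaw": 0,"hand": 0.61}
  ]
}}

```text
clock: 6.65
position: [0.5479, -0.1573, 0.0218]
ee_rot: [2.378, 2.052, -0.004]
force: [-3.2, -9.7, 5.7]
width: 0.808
gripper_force: 6.3
```

The force rose to 10 N and the motion stalled, so the rack is home. I back off, then let the gate up.

{"method": "apply_moves", "body": {
  "motion": [
    {"x": -0.07,"y": -0.5,"z": 0,"yaw": 0,"hand": 0.61},
    {"x": -0.17,"y": -1.2,"z": 0,"yaw": 0,"hand": 0.61},
    {"x": -0.17,"y": -1.2,"z": 0.7,"yaw": 0,"hand": 0.61},
    {"x": -0.17,"y": -1.2,"z": 1.5,"yaw": 0,"hand": 0.61},
    {"x": -0.17,"y": -1.2,"z": 2.3,"yaw": 0,"hand": 0.61},
    {"x": -0.17,"y": -1.2,"z": 3.1,"yaw": 0,"hand": 0.61},
    {"x": -0.17,"y": -1.2,"z": 4,"yaw": 0,"hand": 0.61},
    {"x": -0.17,"y": -1.2,"z": 6,"yaw": 0,"hand": 0.61},
    {"x": -0.17,"y": -1.2,"z": 10,"yaw": 0,"hand": 0.61},
    {"x": -0.17,"y": -1.2,"z": 13,"yaw": 0,"hand": 0.61}
  ]
}}

```text
clock: 7.9
position: [0.5466, -0.1668, 0.1533]
ee_rot: [-2.376, -2.055, 0.0]
force: [0.2, 0.4, -0.7]
width: 0.804
gripper_force: 0.0
```

{"method": "apply_moves", "body": {
  "motion": [
    {"x": -5,"y": -5,"z": 3,"yaw": 0,"hand": 0.61},
    {"x": -9,"y": -9,"z": 3,"yaw": 0,"hand": 0.61},
    {"x": -9,"y": -9,"z": 3,"yaw": 0,"hand": 0.61},
    {"x": -9,"y": -9,"z": 3,"yaw": 0,"hand": 0.61}
  ]
}}

```text
clock: 8.4
position: [0.4565, -0.257, 0.1819]
ee_rot: [-2.377, -2.053, -0.0]
force: [0.0, 1.1, -0.4]
width: 0.807
gripper_force: 0.0
```

```bash
python3 - <<'E'
from cell import *
from h import *
s=observe();print(s['clock'],s['position'],s['force'])
a=get_image('top')[140:280,290:480];b=get_image('scene')[180:320,270:480]
cv2.imwrite('pics/s6.png',cv2.resize(cv2.hconcat([a,b]),None,fx=2,fy=2,interpolation=cv2.INTER_CUBIC))
E
```

```text
8.4 [ 0.45653959 -0.25704627  0.18190608] [ 0.00859129  1.101064   -0.36697137]
```

View pics/s6.png

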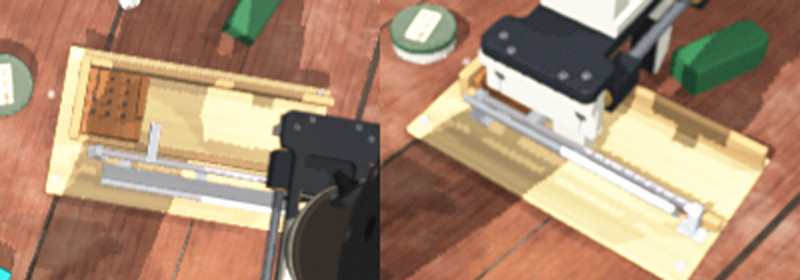

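The rack sits against the end stop (top crop px (115,103)). The gate is shut behind it, with its leaf at (154,140), and the robot is clear.

```bash
python3 -c "
from cell import *
print(sign_off())"
```

```text
the job is handed in; nothing more can be done
None
```

The rack is home against the end stop with the gate shut behind it, and the job was handed in at about 8.4 s on the robot's clock; the sign-off gave no verdict back.

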